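# Seat a jar in a lid press and keep its lid pressed

### The arm

A 6-joint arm with a two-finger parallel gripper is mounted at the origin on a cart in front of the work surface, level with it; the furniture and walls round the work are solid. World frame = base frame: x ahead of the robot, y to its left, z up, the work surface at z = 0. Lengths are in m, angles in rad, forces in N, time in s.
With the tool pointing down it reaches from about 0.3 to 0.875 m from the base axis. Payload 6.4 kg.
Tool frame: the origin (TCP) lies midway between the tips of the shut fingers; the grasp point (between the pads) lies 19 mm behind it (grasp_offset is the distance from the TCP to the grasp point, in m); z points along the fingers, y is the line along which they close (so a half turn about z gives the same grasp; the last joint's range is limited). The gripper opens to 85 mm and grips with 20 to 120 N. Pads are 22 mm wide; open, the fingers measure 114 mm over their backs; the gripper's body (76 mm by 85 mm) begins 54 mm behind the grasp point. The pads swing forward as they close: fully open they stand 13 mm farther back than shut.
Start: joints at [1.106, 0.181, 1.607, -0, 1.354, -0.206], TCP at [0.147, 0.556, 0.231] pointing down, gripper open.
Joint ranges: [-2.99, 2.99], [-0.89, 2.07], [0.3, 2.58], [-1.14, 4.28], [0, 2.63], [-3.12, 3.12]. Speed limits (rad/s): [2.57, 2.57, 3.01, 3.14, 3.14, 3.14].

### API

Orientations are given as a unit quaternion [w, x, y, z].
In Python, from bench import * gives the robot as it stands. The module is installed in compiled form; this text tells all that it offers.
- The arm moves only by the tool servo_tool, never from a script. Its argument "commands" is text: rows parted by semicolons, each of 7 numbers parted by spaces: the turn, a rotation vector about the tool's x, y, z in rad, then the shift along the tool's x, y, z in mm, then the opening, from 0 (shut) to 1 (fully open). In form: wx wy wz dx dy dz claw; .... A call has 1 to 5 rows; each row shifts and turns the commanded pose from where the row before left it, along the tool's axes as they then stand; what a row does not reach is not made up. A row lasts 1/8 s, in which the tool goes at most 62.5 mm and 10.7 degrees, less where a joint would pass 70% of its speed; a pose out of reach is approached as far as the arm can. A call with a gripper value outside its range is refused whole. The fingers move at their own pace and stop on an object; the grip force is fixed at half the most. Time passes only in rows, so rows that do not move let the fingers close. It gives the time, the measured TCP pose, the force, the opening and the grip force at its end, in the units of the state.
- get_obs(): the state, without advancing time (a new reading comes with each control period).
- camera(name): name is "scene" or "side" or "wrist"; returns the picture (400x640x3 uint8, blue, green, red); there is no depth.
- calibration(name): a dict with "fx", "fy", "cx", "cy" (pixels), "R" (3x3) and "t" (3): a world point X has camera coordinates R X + t. Camera axes: x right, y down, z forward; pixel columns grow to the right and rows downward; lengths in m; the calibration is good to about 2 mm. A picture is of the moment at which its call begins: read the wrist's pose just before it. calibration takes no time and is no camera call; for the wrist camera it gives the pose at the moment of the call.
- hand_in(): hands the job in; it is judged then, once.
The state is a dict: "time_s": time; "q": joint angles; "dq": joint speeds; "joint_efforts": joint torques, N m; "eef_pos": TCP position; "eef_rot": TCP orientation; "wrist_force": force on the tool from outside, world axes, zero at the start; "torque": the same for the moment, N m; "opening": opening from 0.0 (shut) to 1.0 (fully open); "grasp_force": force on a finger pad.
Only numpy, scipy, OpenCV 4.12 (cv2) and the standard library are available. Lean on these libraries where they do the work, as an engineer would, in place of code of your own. Each camera call takes 0.05 s, during which the arm holds its last target. There are 200 camera calls.

### The job

Stand the white screw-lid jar upright in the round nest of the lid press's slide, let go of it, and push the slide fully in to its stop so that the jar is under the press head. Then press the black knob on the press down by about 20 mm, so that the foot bears on the jar's lid, and keep it held there: the program finishes while the robot is still holding the knob down. Leave the dropper bottle, the sample tube and the sticky notes where they are.

Things in the scene. Friction and masses are not known exactly. Their poses are not given: they have to be found in the camera images.
- jar: small white plastic screw-lid jar with a yellow label, standing loose on the bench to the left or the right of the press. 56 mm high: body 44 mm across, lid 46 mm across from 42 to 56 mm height. Weighs 40 to 85 g. Origin at the centre of its underside, z up. Its lid never comes off.
- press: grey lid press fixed to the bench, turned up to 0.22 rad. Origin on the bench, on the plunger's vertical axis; x points away from the robot along the slide's track, z up. Base plate 12 mm thick, x = -225 to +85 mm, 110 mm wide; guide rails at y = +-43 mm, 21 mm high. A column (x = +46 to +78 mm) carries the head, which overhangs the track from x = -24 mm, 48 mm wide, 106 to 132 mm high.
- slide (a joint): travel of the press's slide along its track in m: 0 = fully in, at its stop, with the nest under the plunger; it grows as the slide is drawn out towards the robot (press -x), to 0.12. Starts at 0.105 to 0.12. Stays where it is left; about 2 N of friction.
- nest (a point): centre of the nest's floor, on the slide, 20 mm above the bench; on the plunger's axis when the slide is fully in. The nest is a round collar 14 mm high, 50 mm wide inside at the floor, flaring to 59 mm inside (67 mm outside) at its rim, on an aluminium slide plate 76 mm wide.
- post_top (a point): top of the upright steel post on the slide, 66 mm above the bench, 76 mm before the nest's centre on the robot's side. The post is 16 mm across, 46 mm tall, with a 26 mm collar round its lowest 5 mm; push or pinch it to move the slide.
- plunger (a joint): how far the black knob is pressed down, m: 0 = up, at rest, 0.030 = bottom stop. A spring returns it: pressing starts at about 5 N and rises 0.15 N per mm; from 10 mm on, where the foot meets the lid of a jar under it, the foot's spring adds 2 N and then 0.5 N per mm: about 15 N at 20 mm, 20 to 22 N at the stop.
- knob_top (a point): centre of the flat top of the black knob, 42 mm across, 186 mm above the bench at rest; it moves down as the knob is pressed. Stem 14 mm across under the knob.
- press_foot: black rubber foot, a disc 34 mm across and 8 mm thick on a thin rod under the head, sprung on the plunger. Origin at the centre of its underside, 86 mm above the bench at rest; the lid of a jar in the nest is at 76 mm, so it passes 10 mm under it.
- dropper_bottle: amber dropper bottle with a red bulb, 33 mm across, 99 mm high, standing near the front, on the other side of the press from the jar (another one stands far back by the drawer chest); leave alone. Origin at the centre of its underside.
- sample_tube: skirted tube with a white cap, standing, 33 mm across, 96 mm high; leave alone. Origin at the centre of its underside.
- sticky_notes: block of yellow sticky notes, 51 x 51 x 20 mm; leave alone. Origin at the centre of its underside.
Not all that is in view belongs to the job. Of the things that look like the jar, take the one that is farthest from the robot's base at the start.

How it is judged:
On the way, in this order (a step that is already met when the one before it is completed fails the run):
1. the jar stands upright in the nest and is let go (horizontal distance between jar and nest below 0.006 m and z of jar in the frame of nest between -0.005 and 0.005 m and angle between jar's own z axis and vertical below 0.1 rad and contact force between the fingers and jar below 0.3 N), for 0.2 s.
2. the slide is fully in, with the jar in its nest (horizontal distance between jar and nest below 0.006 m and z of jar in the frame of nest between -0.005 and 0.005 m and angle between jar's own z axis and vertical below 0.1 rad and value of joint slide below 0.004 m), for 0.2 s.
At the end, for the whole second after the job is handed in: The jar stands upright (within 0.1 rad) in the nest, within 6 mm of its centre and on its floor; the slide is within 4 mm of its inner stop; the robot holds the knob pressed down by 16 to 24 mm (20 mm wanted), and the foot bears on the jar's lid with more than 3 N, all through the last second (all of step 2 and value of joint plunger between 0.016 and 0.024 m and contact force between press_foot and jar above 3 N and contact force between any of the fingers, the arm and anything else above 4 N); the arm keeps its last pose, push and grip.
It fails at once if the jar is tipped over (angle between jar's own z axis and vertical above 0.7 rad).
It fails at once if a bystander (dropper bottle) is moved or tipped (distance of dropper_bottle from where it was at the start of the episode above 0.03 m or angle between dropper_bottle's own z axis and vertical above 0.4 rad).
It fails at once if a bystander (sample tube) is moved or tipped (distance of sample_tube from where it was at the start of the episode above 0.03 m or angle between sample_tube's own z axis and vertical above 0.4 rad).
It fails at once if a bystander (sticky notes) is moved or tipped (distance of sticky_notes from where it was at the start of the episode above 0.03 m or angle between sticky_notes's own z axis and vertical above 0.4 rad).
It also fails if it takes over 54 s, if anything falls off the work surface, if the arm or the gripper's body presses on something with over 40 N, if the wrist force passes 120 N, or if a joint passes its speed limit or range.

## Working session

There is one attempt and no reset: what is moved stays moved. The work goes in short steps, Python scripts to look and compute and a tool call to move; the robot and the scene stay as the last step left them, time stands still between calls to the robot, and variables do not carry over. Pictures are saved under pics/ and viewed, at most 10 in all, crops included, and the job is handed in when it is done.

Besides the shell and the picture viewer there is one more tool, called after "Request:" as a command line: name --argument value ..., lists and objects as JSON in quotes. servo_tool: Moves the arm, as the interface text tells. Its arguments: {"type":"object","properties":{"commands":{"type":"string"}},"required":["commands"]}

```bash
mkdir -p pics
python3 - <<'E'
from bench import *
import cv2
s=get_obs();print(s['time_s'],s['eef_pos'],s['eef_rot'])
for n in("scene","side"):
    cv2.imwrite(f"pics/{n}0.png",camera(n)); c=calibration(n);print(n,c)
E
```

```text
0.0 [0.14687658 0.55535462 0.23038667] [-2.85458435e-04  1.29027481e-01  9.91640633e-01 -8.25891386e-04]
scene {'fx': 458.9169071808277, 'fy': 458.9169071808277, 'cx': 317.04552245517914, 'cy': 196.2391861829057, 'R': array([[ 0.12338398, -0.99231528,  0.00931569],
       [-0.84092552, -0.10953534, -0.52994933],
       [ 0.52689721,  0.05755345, -0.84797814]]), 't': array([0.07193572, 0.54279115, 0.81984243])}
side {'fx': 403.40401537731657, 'fy': 403.40401537731657, 'cx': 316.7646674479563, 'cy': 197.16008552701138, 'R': array([[-0.96205448, -0.2728411 , -0.0029862 ],
       [-0.12579663,  0.45322519, -0.88247501],
       [ 0.24212887, -0.84861338, -0.47034981]]), 't': array([0.57445775, 0.13251427, 1.06580078])}
```

View pics/scene0.png

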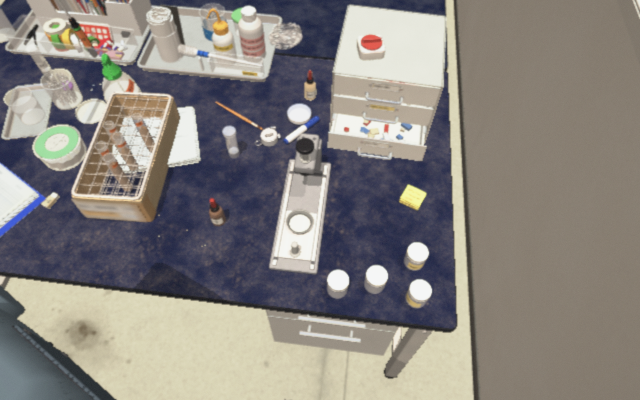

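View pics/side0.png

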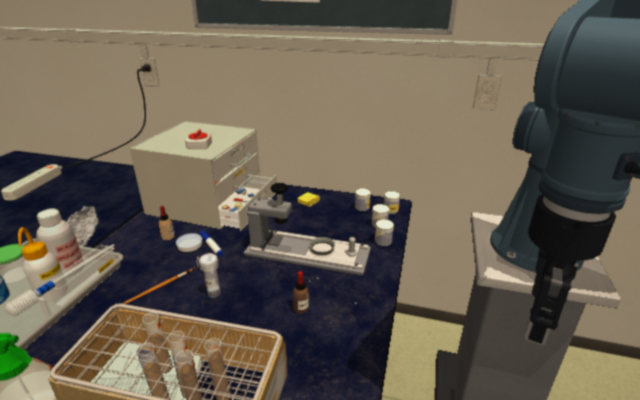

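The scene view shows four jar-like things with lids at about (338,284), (376,279), (417,256) and (419,293). The knob is at about (305,146), the nest at (300,223) and the post at (295,245). I'll compute their positions and enlarge the jars.

```bash
cat > h.py <<'E'
import numpy as np
def ray(c,u,v,z):
    d=c['R'].T@np.array([(u-c['cx'])/c['fx'],(v-c['cy'])/c['fy'],1]); o=-c['R'].T@c['t']
    return (o+d*(z-o[2])/d[2])
def proj(c,X):
    p=c['R']@np.array(X)+c['t']; return np.array([c['fx']*p[0]/p[2]+c['cx'],c['fy']*p[1]/p[2]+c['cy']])
E
python3 - <<'E'
from bench import *
from h import *
import cv2
a=calibration("scene")
for n,u,v,z in [("jA",338,279,.056),("jB",376,274,.056),("jC",417,251,.056),("jD",420,288,.056),("knob",305,146,.186),("nest",300,223,.034),("post",294.5,244,.066),("notes",413,197,.02),("dropper",213,202,.099),("tube",230,131,.096),("plateL",272,265,.012),("plateR",317,271,.012)]:
    p=ray(a,u,v,z);print(n,p.round(3),np.hypot(*p[:2]).round(3))
A=cv2.imread("pics/scene0.png")[130:310,265:445]
B=cv2.imread("pics/side0.png")[170:290,235:415]
cv2.imwrite("pics/crop.png",np.hstack([cv2.resize(A,(400,400),interpolation=3),cv2.copyMakeBorder(cv2.resize(B,(400,267),interpolation=3),0,133,0,0,0)]))
E
```

```text
jA [0.39  0.076 0.056] 0.397
jB [ 0.411 -0.004  0.056] 0.411
jC [ 0.478 -0.091  0.056] 0.486
jD [ 0.392 -0.098  0.056] 0.404
knob [0.636 0.18  0.186] 0.661
nest [0.526 0.179 0.034] 0.555
post [0.455 0.18  0.066] 0.489
notes [ 0.642 -0.087  0.02 ] 0.648
dropper [0.519 0.373 0.099] 0.639
tube [0.729 0.383 0.096] 0.823
plateL [0.422 0.228 0.012] 0.48
plateR [0.42  0.125 0.012] 0.439
```

View pics/crop.png

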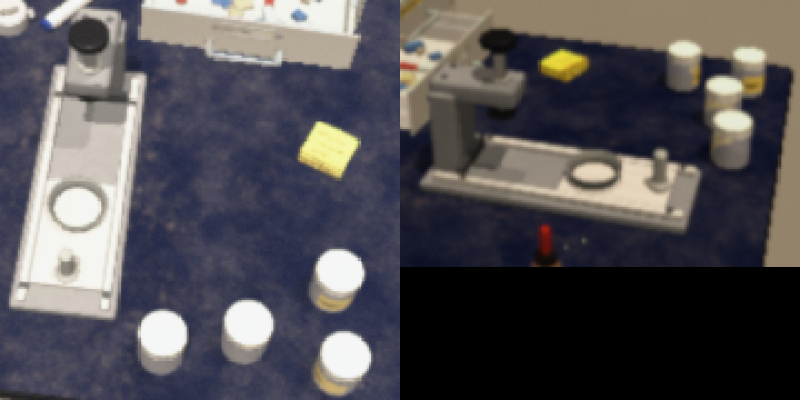

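The crop shows four identical white jars. A is at (338,279), B at (376,274), C at (417,252) and D at (420,288), and at least C and D show yellow labels. C is at (0.477, -0.091), 0.486 m from the base, while the others are at 0.41 m or less, so C is the jar. The press yaw is about 0 and the slide is out by about 0.11. I'll go above C next.

Request:
servo_tool --commands "0 0 -0.13 0 0 0 1; 0 0 -0.13 0 0 0 1; 0 0 0 -25 -50 0 1; 0 0 0 -25 -50 0 1; 0 0 0 -25 -50 0 1"

```text
time_s: 0.72
eef_pos: [0.2225, 0.4043, 0.2308]
eef_rot: [-0.0, -0.001, 1.0, -0.0]
wrist_force: [1.0, -0.1, -0.2]
opening: 1.001
grasp_force: 0.0
```

Request:
servo_tool --commands "0 0 0 -25 -50 0 1; 0 0 0 -25 -50 0 1; 0 0 0 -25 -50 0 1; 0 0 0 -25 -50 0 1; 0 0 0 -25 -50 0 1"

```text
time_s: 1.35
eef_pos: [0.348, 0.1545, 0.2313]
eef_rot: [0.0, -0.001, 1.0, 0.0]
wrist_force: [1.2, 0.5, -0.5]
opening: 1.002
grasp_force: 0.0
```

Request:
servo_tool --commands "0 0 0 -25 -50 0 1; 0 0 0 -25 -50 0 1; 0 0 0 -25 -50 0 1; 0 0 0 -25 -50 0 1; 0 0 0 0 0 0 1"

```text
time_s: 1.98
eef_pos: [0.4488, -0.047, 0.231]
eef_rot: [-0.0, 0.002, 1.0, -0.0]
wrist_force: [-0.3, -0.4, 0.4]
opening: 0.999
grasp_force: 0.0
```

Run:
```python
from bench import *
from h import *
import cv2
c=calibration("wrist"); cv2.imwrite("pics/w1.png",camera("wrist"))
print((-c['R'].T@c['t']).round(3), proj(c,[.477,-.091,.056]),c['R'].round(2).tolist(),c['fx'],c['cx'],c['cy'])
np.savez("w1.npz",**c)
```

```text
[ 0.374 -0.046  0.373] [279.18534941 202.01507849] [[0.0, 1.0, -0.0], [0.96, -0.0, 0.29], [0.29, -0.0, -0.96]] 307.7524229977073 319.9162159396235 195.96091601893883
```

View pics/w1.png

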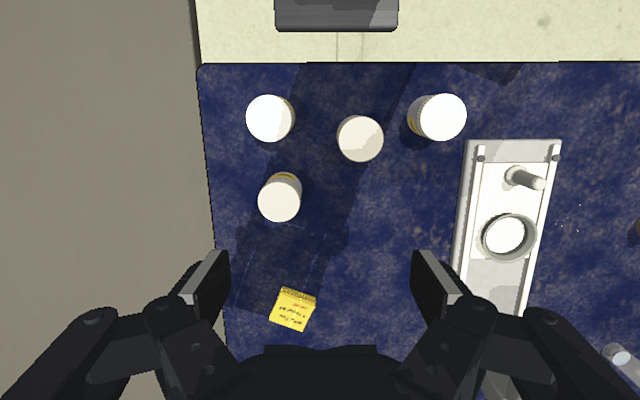

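The wrist view shows jar C's lid at (280,200), as predicted. The nest rim centre is at about (509,237) and the post top at (540,184). There is clear space around C.

Run:
```python
from h import *
import cv2
c=dict(np.load("w1.npz"))
for n,u,v,z in [("jar",279.5,200,.056),("jarD",270,117.5,.056),("jarB",360,138,.056),("nest",509,237,.034),("post",540,184,.066),("pl",468,141,.012),("pr",560,141,.012)]: print(n,ray(c,u,v,z).round(4))
im=cv2.imread("pics/w1.png")[130:290,440:600]
cv2.imwrite("pics/w1c.png",cv2.resize(im,(640,560) if 0 else (600,600),interpolation=2))
```

```text
jar [ 0.4747 -0.0906  0.056 ]
jarD [ 0.388  -0.0965  0.056 ]
jarB [ 0.4086 -0.0057  0.056 ]
nest [0.5293 0.1802 0.034 ]
post [0.4551 0.1804 0.066 ]
pl [0.4174 0.1258 0.012 ]
pr [0.4177 0.2329 0.012 ]
```

View pics/w1c.png

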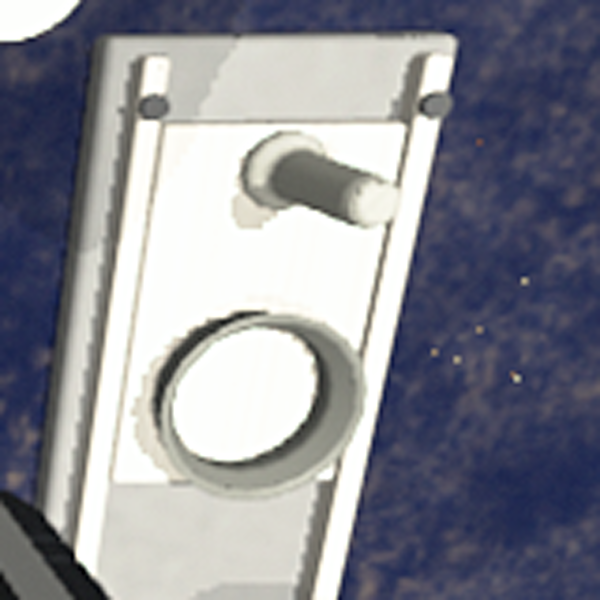

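Request:
servo_tool --commands "0 0 0 -27 -44 40 1; 0 0 0 0 0 50 1; 0 0 0 0 0 40 1; 0 0 0 0 0 40 1; 0 0 0 0 0 30 1"

```text
time_s: 2.65
eef_pos: [0.4724, -0.0839, 0.0313]
eef_rot: [-0.001, -0.001, 1.0, 0.001]
wrist_force: [0.8, -0.2, 0.5]
opening: 1.001
grasp_force: 0.0
```

Request:
servo_tool --commands "0 0 0 -2 -6 0 1; 0 0 0 0 0 0 0.5; 0 0 0 0 0 0 0.4; 0 0 0 0 0 0 0.3; 0 0 0 0 0 0 0.3"

```text
time_s: 3.28
eef_pos: [0.4771, -0.0921, 0.035]
eef_rot: [0.001, -0.001, 1.0, -0.0]
wrist_force: [-1.3, 1.5, 8.6]
opening: 0.508
grasp_force: 59.9
```

Request:
servo_tool --commands "0 0 0 0 0 0 0.2; 0 0 0 0 0 0 0.2; 0 0 0 0 0 0 0.2; 0 0 0 0 0 0 0.2; 0 0 0 0 0 0 0.2"

```text
time_s: 3.9
eef_pos: [0.4771, -0.0921, 0.035]
eef_rot: [0.001, -0.001, 1.0, -0.0]
wrist_force: [-1.8, 1.7, 7.8]
opening: 0.507
grasp_force: 59.9
```

Request:
servo_tool --commands "0 0 0 0 0 -30 0.2; 0 0 0 0 0 -50 0.2; 0 0 0 -11 54 -35 0.2; 0 0 0 -11 54 0 0.2; 0 0 0 -11 54 0 0.2"

```text
time_s: 4.53
eef_pos: [0.5091, 0.0693, 0.1485]
eef_rot: [0.002, -0.0, 1.0, -0.0]
wrist_force: [1.1, -0.0, -0.8]
opening: 0.507
grasp_force: 61.3
```

Request:
servo_tool --commands "0 0 0 -11 54 0 0.2; 0 0 0 -11 54 0 0.2; 0 0 0 0 0 0 0.2; 0 0 0 0 0 0 0.2; 0 0 0 0 0 0 0.2"

```text
time_s: 5.15
eef_pos: [0.5299, 0.1748, 0.1468]
eef_rot: [0.0, 0.0, 1.0, -0.0]
wrist_force: [0.9, -0.6, -0.6]
opening: 0.502
grasp_force: 61.3
```

Run:
```python
from bench import *
from h import *
import cv2
c=calibration("wrist"); w=camera("wrist"); s=camera("scene");a=calibration("scene"); t=get_obs()['eef_pos'];print(t)
np.savez("w2.npz",**c)
zt=t[2]+.021
print("lid exp wrist",proj(c,[t[0]-.0024,t[1],zt]),"nest",proj(c,[.530,.1805,.034]),"post",proj(c,[.455,.1805,.066]))
print("lid exp scene",proj(a,[t[0]-.0024,t[1],zt]))
W=cv2.resize(w[100:400,160:480],(640,600),interpolation=2)
cv2.imwrite("pics/w2.png",W)
```

```text
[0.5300206  0.17469782 0.14668768]
lid exp wrist [318.9266083  272.64240866] nest [326.1630212  193.09004915] post [327.67007266 102.49985632]
lid exp scene [300.52821162 192.00975722]
```

View pics/w2.png

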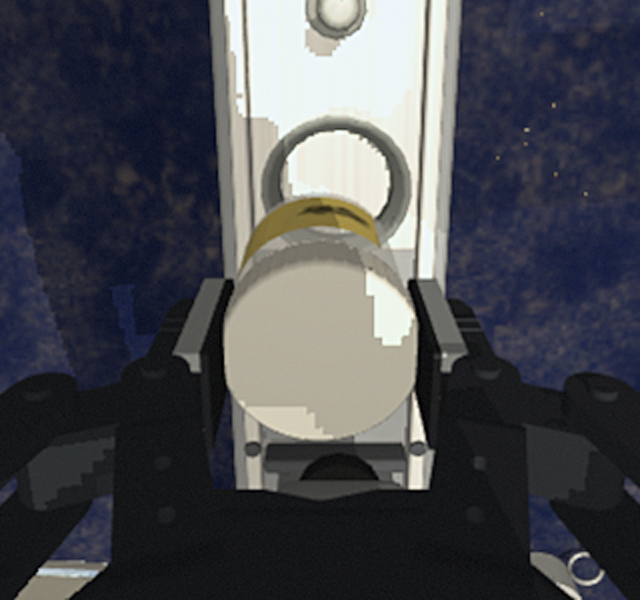

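The jar's lid is centred at crop (320,350), and the nest rim behind and below it at (336,187). The jar is about 6.5 mm short in y and 1 mm short in x. I'll correct that and lower it.

Request:
servo_tool --commands "0 0 0 -1 6.5 0 0.2; 0 0 0 0 0 25 0.2; 0 0 0 0 0 20 0.2; 0 0 0 0 0 0 0.2; 0 0 0 0 0 0 0.2"

```text
time_s: 5.88
eef_pos: [0.5315, 0.1825, 0.1023]
eef_rot: [0.0, -0.0, 1.0, 0.0]
wrist_force: [-0.4, -0.7, -0.0]
opening: 0.506
grasp_force: 61.4
```

Run:
```python
from bench import *
from h import *
import cv2
c=calibration("wrist"); w=camera("wrist"); t=get_obs()['eef_pos'];print(t)
j=[t[0]-.0013,t[1]+.0005]
print("lid exp",proj(c,[*j,t[2]+.021]),"nest rim",proj(c,[.530,.182,.034]))
W=cv2.resize(w[60:360,160:480],(640,600),interpolation=2)
cv2.imwrite("pics/w3.png",W)
```

```text
[0.53179087 0.18251273 0.1026066 ]
lid exp [320.39239365 275.65073488] nest rim [318.80283702 208.25930638]
```

View pics/w3.png

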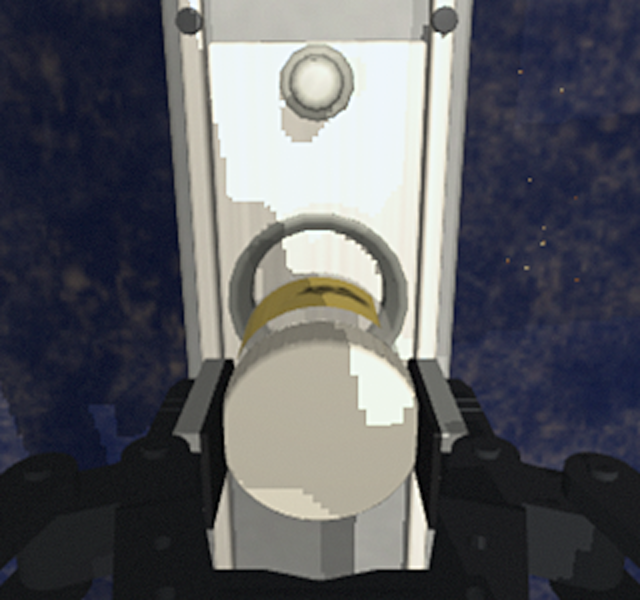

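The nest rim is at crop (318,298) and the jar's axis lines up with it, within about 1 mm. I'll lower it.

Request:
servo_tool --commands "0 0 0 0 -0.5 20 0.2; 0 0 0 0 0 15 0.2; 0 0 0 0 0 8 0.2; 0 0 0 0 0 3 0.2; 0 0 0 0 0 0 0.2"

```text
time_s: 6.55
eef_pos: [0.5313, 0.182, 0.0558]
eef_rot: [0.0, -0.001, 1.0, 0.0]
wrist_force: [0.3, 0.2, -1.0]
opening: 0.508
grasp_force: 61.4
```

Request:
servo_tool --commands "0 0 0 0 0 1.5 0.2; 0 0 0 0 0 0 0.2; 0 0 0 0 0 0 0.2; 0 0 0 0 0 0 0.2"

```text
time_s: 7.05
eef_pos: [0.5318, 0.182, 0.055]
eef_rot: [0.001, -0.001, 1.0, 0.0]
wrist_force: [-1.0, -0.8, 5.7]
opening: 0.506
grasp_force: 61.9
```

It is seated at z 0.055, with 5.7 N upward. I'll release it.

Request:
servo_tool --commands "0 0 0 0 0 0 0.6; 0 0 0 0 0 0 0.8; 0 0 0 0 0 0 0.9; 0 0 0 0 0 0 0.9; 0 0 0 0 0 0 0.9"

```text
time_s: 7.68
eef_pos: [0.5309, 0.1819, 0.0539]
eef_rot: [-0.0, -0.001, 1.0, -0.0]
wrist_force: [0.8, 0.1, -0.3]
opening: 0.902
grasp_force: 0.0
```

Request:
servo_tool --commands "0 0 0 0 0 -20 0.9; 0 0 0 0 0 -40 0.9; 0 0 0 0 0 -40 0.9; 0 0 0 60 0 -15 0.5; 0 0 0 50 0 0 0"

```text
time_s: 8.3
eef_pos: [0.4205, 0.1819, 0.1704]
eef_rot: [0.001, -0.0, 1.0, 0.0]
wrist_force: [0.5, -0.1, 0.3]
opening: 0.488
grasp_force: 0.0
```

Run:
```python
from bench import *
from h import *
import cv2
c=calibration("wrist"); w=camera("wrist"); t=get_obs()['eef_pos'];print(t)
np.savez("w4.npz",**c)
print("lid exp",proj(c,[.5305,.1825,.076]),"nest rim",proj(c,[.5305,.182,.034]),"post",proj(c,[.455,.1815,.066]))
cv2.imwrite("pics/w4.png",w)
```

```text
[0.41277701 0.18203954 0.16755171]
lid exp [320.07106222 314.0149534 ] nest rim [319.55504958 287.39586267] post [319.01666884 233.40195265]
```

View pics/w4.png

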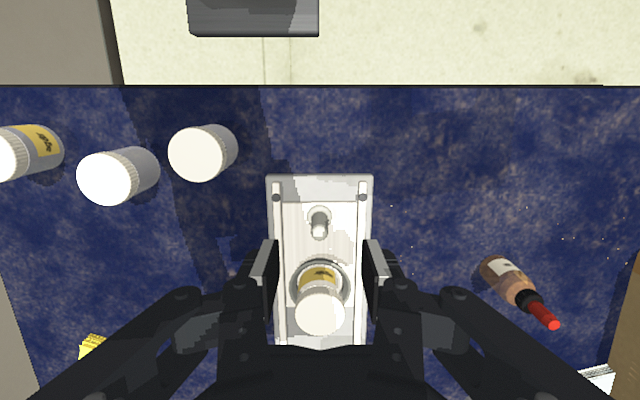

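The jar stands in the nest with its lid at (320,314), as predicted. Next I'll lower the shut fingers in front of the post and push.

Request:
servo_tool --commands "0 0 0 0 0 25 0; 0 0 0 0 0 25 0; 0 0 0 0 0 30 0; 0 0 0 0 0 30 0; 0 0 0 0 0 15 0"

```text
time_s: 8.98
eef_pos: [0.42, 0.1816, 0.0425]
eef_rot: [-0.001, -0.001, 1.0, -0.0]
wrist_force: [0.1, -0.3, 0.5]
opening: 0.003
grasp_force: 0.0
```

Request:
servo_tool --commands "0 0 0 -8 0 0 0; 0 0 0 -8 0 0 0; 0 0 0 -8 0 0 0; 0 0 0 -8 0 0 0; 0 0 0 -8 0 0 0"

```text
time_s: 9.6
eef_pos: [0.4617, 0.1819, 0.0444]
eef_rot: [0.0, -0.001, 1.0, 0.0]
wrist_force: [-2.4, 0.8, 1.7]
opening: 0.005
grasp_force: 1.2
```

Request:
servo_tool --commands "0 0 0 -12 0 0 0; 0 0 0 -12 0 0 0; 0 0 0 -12 0 0 0; 0 0 0 -12 0 0 0; 0 0 0 -12 0 0 0"

```text
time_s: 10.22
eef_pos: [0.5217, 0.182, 0.0439]
eef_rot: [-0.0, -0.001, 1.0, 0.0]
wrist_force: [-3.7, 1.1, 1.8]
opening: 0.0
grasp_force: 1.3
```

Request:
servo_tool --commands "0 0 0 -6 0 0 0; 0 0 0 -6 0 0 0; 0 0 0 -5 0 0 0; 0 0 0 -4 0 0 0; 0 0 0 0 0 0 0"

```text
time_s: 10.85
eef_pos: [0.5425, 0.1818, 0.0441]
eef_rot: [0.0, -0.001, 1.0, -0.0]
wrist_force: [0.0, -0.7, -0.4]
opening: -0.0
grasp_force: 0.0
```

Request:
servo_tool --commands "0 0 0 -4 0 0 0; 0 0 0 -4 0 0 0; 0 0 0 -3 0 0 0; 0 0 0 0 0 0 0"

```text
time_s: 11.35
eef_pos: [0.5469, 0.182, 0.0429]
eef_rot: [-0.007, -0.001, 1.0, -0.001]
wrist_force: [-22.3, -1.4, 15.3]
opening: 0.003
grasp_force: 11.0
```

The slide is at its stop: -22 N at x 0.547. I'll back off, rise and look at the slide and knob.

Request:
servo_tool --commands "0 0 0 30 0 0 0; 0 0 0 20 0 0 0; 0 0 0 0 0 -60 0; 0 0 0 0 0 -60 0; 0 0 0 0 0 -60 0"

```text
time_s: 11.98
eef_pos: [0.5034, 0.1818, 0.2264]
eef_rot: [0.001, -0.001, 1.0, 0.0]
wrist_force: [0.4, -0.2, 0.2]
opening: 0.001
grasp_force: 0.0
```

Request:
servo_tool --commands "0 0 0 0 0 -30 0; 0 0 0 0 0 0 0; 0 0 0 0 0 0 0"

```text
time_s: 12.35
eef_pos: [0.5027, 0.1817, 0.2531]
eef_rot: [-0.0, -0.001, 1.0, -0.0]
wrist_force: [-0.1, -0.5, 0.2]
opening: 0.004
grasp_force: 0.0
```

Run:
```python
from bench import *
from h import *
import cv2
c=calibration("wrist"); w=camera("wrist");S=camera("side");B=camera("scene"); t=get_obs();print(t['eef_pos'],t['wrist_force'])
np.savez("w5.npz",**c);a=calibration("scene");b=calibration("side")
K=[.638,.1815,.186]
for d in(c,a,b): print("knob",proj(d,K),"post",proj(d,[.564,.1815,.066]))
o=np.zeros((600,800,3),np.uint8)
o[:400,:400]=cv2.resize(B[120:220,255:355],(400,400),interpolation=2)
o[:400,400:]=cv2.resize(S[175:275,225:325],(400,400),interpolation=2)
o[400:,:320]=cv2.resize(w,(320,200))
cv2.imwrite("pics/m5.png",o)
```

```text
[0.50214025 0.18172504 0.25216759] [ 0.22756001  0.23692757 -0.94188115]
knob [319.05004007 360.96874359] post [319.38317037 225.98771696]
knob [304.43537775 145.20746147] post [300.78475122 202.0862306 ]
knob [279.91436687 184.95045885] post [309.68286508 231.09726031]
```

View pics/m5.png

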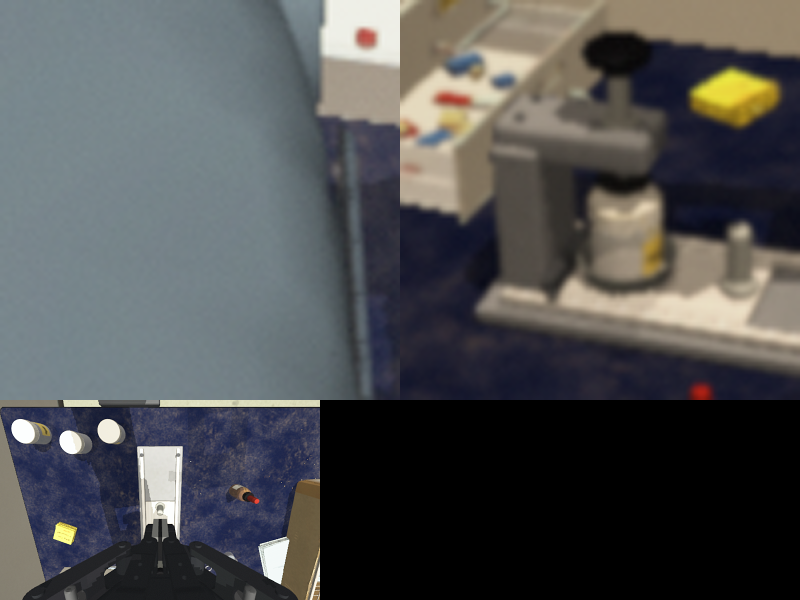

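The side view shows the jar under the foot, the post at (310,232) as expected with the slide in, and the knob top at (279,187), as predicted for (0.638, 0.1815). I'll move over the knob.

Request:
servo_tool --commands "0 0 0 -40 0 0 0; 0 0 0 -50 0 0 0; 0 0 0 -40 0 0 0; 0 0 0 -6 0 0 0; 0 0 0 0 0 20 0"

```text
time_s: 13.12
eef_pos: [0.6394, 0.1821, 0.2338]
eef_rot: [0.001, -0.001, 1.0, 0.0]
wrist_force: [0.1, -0.2, -0.6]
opening: -0.003
grasp_force: 0.0
```

Request:
servo_tool --commands "0 0 0 0 0 20 0; 0 0 0 0 0 15 0; 0 0 0 0 0 5 0; 0 0 0 0 0 5 0; 0 0 0 0 0 0 0"

```text
time_s: 13.75
eef_pos: [0.639, 0.1821, 0.1892]
eef_rot: [0.0, -0.001, 1.0, 0.0]
wrist_force: [0.9, -0.1, 0.4]
opening: 0.003
grasp_force: 0.0
```

Next, contact and press.

Request:
servo_tool --commands "0 0 0 0 0 3 0; 0 0 0 0 0 3 0; 0 0 0 0 0 3 0; 0 0 0 0 0 0 0; 0 0 0 0 0 0 0"

```text
time_s: 14.38
eef_pos: [0.6395, 0.1821, 0.1813]
eef_rot: [0.001, -0.001, 1.0, 0.0]
wrist_force: [-1.9, 0.0, 5.8]
opening: 0.001
grasp_force: 2.9
```

Request:
servo_tool --commands "0 0 0 0 0 4 0; 0 0 0 0 0 4 0; 0 0 0 0 0 4 0; 0 0 0 0 0 0 0; 0 0 0 0 0 0 0"

```text
time_s: 15.0
eef_pos: [0.6396, 0.1821, 0.1707]
eef_rot: [0.001, -0.001, 1.0, 0.0]
wrist_force: [-5.2, -0.5, 12.3]
opening: 0.001
grasp_force: 6.1
```

At 15.3 mm the force is 12.3 N, matching the spring model (12 N). About 4.7 mm to go.

Request:
servo_tool --commands "0 0 0 0 0 3 0; 0 0 0 0 0 2.5 0; 0 0 0 0 0 0 0; 0 0 0 0 0 0 0; 0 0 0 0 0 0 0"

```text
time_s: 15.62
eef_pos: [0.6397, 0.1821, 0.1659]
eef_rot: [0.001, -0.001, 1.0, -0.0]
wrist_force: [-6.2, -1.7, 15.6]
opening: -0.0
grasp_force: 7.7
```

Request:
servo_tool --commands "0 0 0 0 0 0 0; 0 0 0 0 0 0 0; 0 0 0 0 0 0 0; 0 0 0 0 0 0 0; 0 0 0 0 0 0 0"

```text
time_s: 16.25
eef_pos: [0.6397, 0.1821, 0.1659]
eef_rot: [0.001, -0.001, 1.0, -0.0]
wrist_force: [-7.1, -1.9, 15.0]
opening: 0.001
grasp_force: 7.7
```

The knob is down 20.1 mm at about 15 N and steady, so I'm handing in.

```bash
python3 -c "
from bench import *
print(hand_in()); s=get_obs(); print(s['time_s'],s['eef_pos'],s['wrist_force'])"
```

```text
the job is handed in; nothing more can be done
None
the job is handed in; nothing more can be done
```

I handed the job in at about 16 s with the jar standing in the nest, the slide at its stop and the robot holding the knob about 20 mm down at 15 N; no verdict came back.

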